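Eject a drive from its dock and hold it turned for a look at its connector

ROBOT

A 6-joint arm with a two-finger parallel gripper is mounted at the origin on the work surface. World frame = base frame: x ahead of the robot, y to its left, z up, the work surface at z = 0. Lengths are in m, angles in rad, forces in N, time in s.
With the tool pointing down it reaches from about 0.3 to 0.775 m from the base axis. Payload 14.6 kg.
Tool frame: the origin (TCP) lies on the front face of the gripper's body, between the roots of the fingers; the fingertips stand 97 mm ahead of it and the grasp point (between the pads) lies 78 mm ahead of it; z points along the fingers, y is the direction in which the jaws open and shut (so a half turn about z gives the same grasp; the last joint's range is limited). The gripper opens to 94 mm and grips with 3 to 60 N. Pads are 16 mm wide; open, the fingers measure 119 mm over their backs; the gripper's body (75 mm by 177 mm) begins 78 mm behind the grasp point.
Start: joints at [1.093, 0.3, 1.521, -0, 1.321, -0.067], TCP at [0.22, 0.504, 0.303] pointing down, gripper open.
Joint ranges: [-3.03, 3.03], [-0.79, 2.21], [0.23, 2.52], [-1.04, 4.18], [0, 3.07], [-2.55, 2.55]. Speed limits (rad/s): [2.22, 2.22, 2.57, 3.14, 3.14, 3.14].

INTERFACE

Orientations are given as [roll, pitch, yaw] about the fixed x, y, z axes, in that order (R = Rz(yaw) Ry(pitch) Rx(roll)).
In Python, from station import ctrl gives the robot as it stands. The module is installed in compiled form; this text tells all that it offers.
- The arm moves only by the shell command python3 -m pendant 'ROWS' [FORCE]. ROWS is JSON, a list of rows, each an object of numbers: "rx", "ry", "rz": the turn, a rotation vector about the tool's x, y, z each as a share of 4 degrees, from -1 to 1; "tx", "ty", "tz": the shift along the tool's x, y, z each as a share of 0.04 m, from -1 to 1; "grip": the gripper command: -1 is fully open, 1 is shut, values between are in proportion. A call has 1 to 8 rows; each row shifts and turns the pose as measured when the row begins, along the tool's axes as they then stand; what a row does not reach is not made up. A row lasts 1/12 s, in which the tool goes at most 41.7 mm and 7.16 degrees, less where a joint would pass 70% of its speed; a pose out of reach is approached as far as the arm can. A call with a number of a shift or a turn outside -1 to 1 is refused whole. A call with a gripper value outside its range is refused whole. The fingers move at their own pace and stop on an object; FORCE is the grip in N (left out, the last holds). Time passes only in rows, so rows that do not move let the fingers close. It gives the time, the measured TCP pose, the force and the opening at its end, in the units of the state.
- ctrl.get_obs(): the state, without advancing time (a new reading comes with each control period).
- ctrl.camera(name): name is "scene" or "top" or "wrist"; returns a dict with "pixels" (384x512x3 uint8, blue, green, red), "fx", "fy", "cx", "cy" (pixels), "world_from_camera" (4x4, takes a point from camera to world coordinates). Camera axes: x right, y up, looking along -z (the intrinsics and any distortion apply to the point x, -y, -z); pixel columns grow to the right and rows downward; lengths in m; the calibration is good to about 2 mm. A picture is of the moment at which its call begins. There is no depth.
- ctrl.hand_in(): hands the job in, once; it reports no verdict.
The state is a dict: "time_s": time; "qpos": joint angles; "joint_vel": joint speeds; "tau": joint torques, N m; "ee_pos": TCP position; "eef_rot": TCP orientation; "force": force on the tool from outside, world axes, zero at the start; "moment": the same for the moment, N m; "grip_width": finger opening in m.
Only numpy, scipy, OpenCV 4.12 (cv2) and the standard library are available. Lean on these libraries where they do the work, as an engineer would, in place of code of your own. Each camera call takes 0.05 s, during which the arm holds its last target.

TASK

Take the release rod from its stand, push its thin end down through the small round hole in the top of the drive dock until the plunger inside is fully down (this raises the drive out of its slot), and leave the rod standing in the hole. Then draw the drive up out of the slot, turn it a quarter turn so that its connector edge looks sideways instead of down, and finish while still holding it there in the gripper, steady and free of everything else, with its centre more than 20 cm above the desk. Leave the pump, the spray can and the screwdriver alone.

Things in the scene. Friction and masses are not known exactly. Their poses are not given: they have to be found in the camera images.
- dock: black drive dock, fixed to the desk, 130 (x) by 200 (y) by 85 mm high; origin at the centre of its underside, z up. Its flat top has a slot for the drive, 104 mm along x and 19 mm along y, centred at dock y = -45 mm, and the release hole at dock y = +70 mm. Inside, the plunger under the hole is linked to a lifter under the drive.
- release_hole (a point): centre of the mouth of the round release hole, at the level of the dock's top (85 mm up); hole 11 mm wide with a slightly bevelled rim and a thin bright ring drawn round it, bored straight down; axes as the dock's.
- slot_mouth (a point): centre of the mouth of the drive's slot, at the level of the dock's top; axes as the dock's. With the plunger fully down the drive's top edge stands 28 mm above this level, the drive loose in the slot (1 to 2 mm of play each way).
- plunger (a joint): travel of the plunger inside the release hole, m: 0 = up (its top 15 mm below the dock's top), 0.020 = fully down (35 mm below, a hard stop). It resists with about 8 to 11 N, has no return spring and stays where it is pushed; each mm of it lifts the drive by 1.5 mm.
- drive: bare aluminium disk drive, a slab 100 (x) by 15 (y) by 70 mm (z), about 170 g, one face with a pale label, the other green. Origin at the centre of its connector edge (a long edge, 100 by 15 mm), z pointing from that edge to the opposite one. At the start it stands in the slot, connector edge down, axes as the dock's, its top edge 2 mm below the dock's top.
- drive_centre (a point): centre of the drive's slab, 35 mm from the connector edge; axes as the drive's.
- rod: release rod, about 30 g, upright in the stand at the start: a straight steel shaft 6 mm thick with a rounded end, 70 mm long, and above it a grey cylindrical handle 16 mm thick, 46 mm long (70 to 116 mm above the shaft's end; a collar drawn at its lower 4 mm is 19 mm wide). Origin at the lower, free end of the shaft, z along the rod to the handle.
- stand: pale wooden block 60 by 60 by 40 mm, fixed to the desk, with one hole 8 mm wide and 35 mm deep in the middle of its top, in which the rod stands with its end 5 mm above the desk; origin at the centre of its underside.
- pump: bystander: black round pump on a 60 mm square foot, 84 mm high; origin at the centre of its underside.
- spray_can: bystander: yellow spray can with a pale top, 60 mm thick, 170 mm high; origin at the centre of its underside.
- screwdriver: bystander: screwdriver lying flat on the desk to the right of the dock (robot's view), along its own x, about 200 mm long; origin at the middle of its length, on the desk.
Not all that is in view belongs to the job. Of the things that look like the drive, the larger one is meant. Of the things that look like the rod, the smaller one is meant.

How it is judged:
By the outcome, as a careful person would: the job done as asked, in the order asked, and still so for the second after the job is handed in, while the arm keeps its last pose, push and grip.
It also fails if it takes over 61 s, if anything falls off the work surface, if the arm or the gripper's body presses on something with over 40 N, if the wrist force passes 120 N, or if a joint passes its speed limit or range.

## Working session

There is one attempt and no reset: what is moved stays moved. The work goes in short steps, Python scripts to look and compute and a shell command to move; the robot and the scene stay as the last step left them, time stands still between calls to the robot, and variables do not carry over. Pictures are saved under pics/ and viewed, and the job is handed in when it is done.

```bash
mkdir -p pics; ls
python3 - <<'E'
from station import ctrl
import cv2,numpy as np
o=ctrl.get_obs();print(o)
for n in("scene","top","wrist"):
    c=ctrl.camera(n);cv2.imwrite(f"pics/{n}0.png",c["pixels"]);print(n,{k:(np.round(v,4).tolist() if k=="world_from_camera" else v) for k,v in c.items() if k!="pixels"})
E
```

```text
pics
{'time_s': 0.0, 'qpos': array([ 1.09338962e+00,  3.00482536e-01,  1.52157200e+00, -1.16445348e-05,
        1.32070336e+00, -6.65983893e-02]), 'joint_vel': array([-0.00031196,  0.00089312, -0.00243312, -0.00061589, -0.00076179,
        0.00058745]), 'tau': array([-1.48707895e-03, -5.31819069e+01, -3.52727044e+01,  7.07728160e-02,
        2.44903058e-02, -1.03759503e-04]), 'ee_pos': array([0.21957851, 0.50410612, 0.30208383]), 'eef_rot': array([-3.14042924e+00, -6.62923215e-05,  2.73078718e+00]), 'force': array([0.71510775, 0.94372395, 0.98823149]), 'moment': array([ 0.05089385,  0.02064205, -0.00776124]), 'grip_width': 0.09354309062882296}
scene {'fx': 476.1407847332343, 'fy': 476.1407847332343, 'cx': 264.1442137946483, 'cy': 182.56084073324496, 'world_from_camera': [[-0.6625, -0.5403, 0.5189, 1.1351], [0.7491, -0.4815, 0.4551, 0.4984], [0.004, 0.6902, 0.7237, 0.9249], [0.0, 0.0, 0.0, 1.0]]}
top {'fx': 377.18004853446695, 'fy': 377.18004853446695, 'cx': 252.57579702324003, 'cy': 193.26076863375351, 'world_from_camera': [[0.0061, 0.9897, -0.1432, 0.4014], [-1.0, 0.0061, -0.0002, -0.036], [0.0007, 0.1431, 0.9897, 1.0599], [0.0, 0.0, 0.0, 1.0]]}
wrist {'fx': 284.46158403275183, 'fy': 284.46158403275183, 'cx': 255.5921492861228, 'cy': 190.06122211303216, 'world_from_camera': [[0.3984, -0.8856, -0.2386, 0.1506], [0.9172, 0.3843, 0.1053, 0.534], [-0.0016, -0.2608, 0.9654, 0.3838], [0.0, 0.0, 0.0, 1.0]]}
```

View pics/scene0.png

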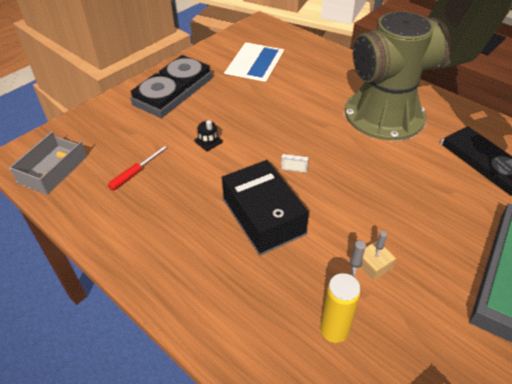

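View pics/top0.png

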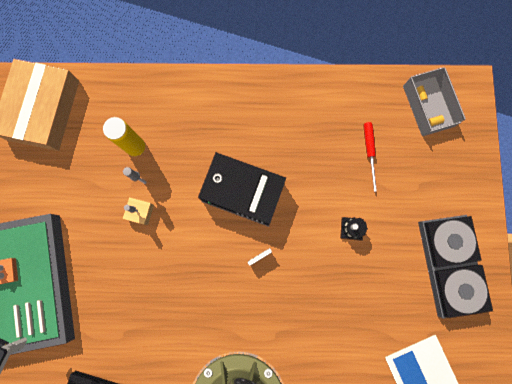

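View pics/wrist0.png

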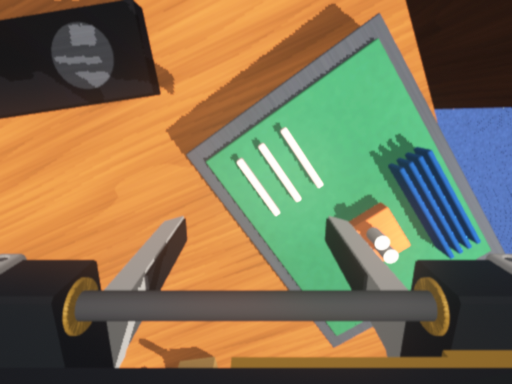

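Run:
```python
import cv2,numpy as np
s=cv2.imread("pics/scene0.png");t=cv2.imread("pics/top0.png")
def crop(i,x0,y0,x1,y1,k):return cv2.resize(i[y0:y1,x0:x1],None,fx=k,fy=k,interpolation=cv2.INTER_CUBIC)
cv2.imwrite("pics/c1.png",crop(s,300,215,430,345,4))
cv2.imwrite("pics/c2.png",crop(t,90,100,290,240,4))
cv2.imwrite("pics/c3.png",crop(s,215,145,335,255,5))
```

```text
(no output)
```

View pics/c1.png

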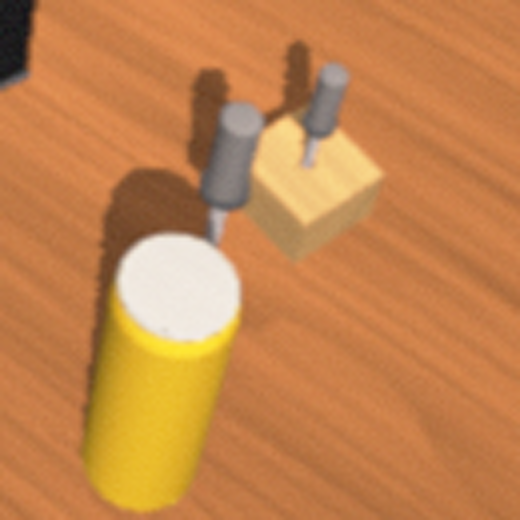

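View pics/c2.png

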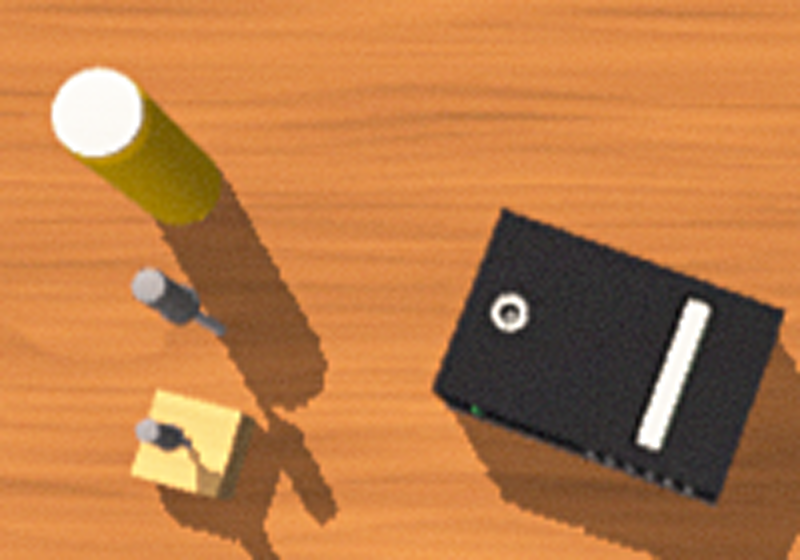

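View pics/c3.png

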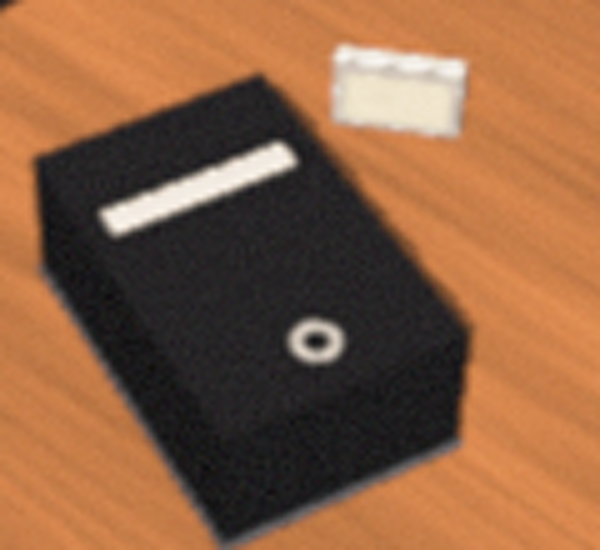

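```bash
cat > h.py <<'E'
import numpy as np,cv2
from scipy.spatial.transform import Rotation as R
from station import ctrl
CAM={"scene":(476.1408,264.144,182.561,[[-0.6625,-0.5403,0.5189,1.1351],[0.7491,-0.4815,0.4551,0.4984],[0.004,0.6902,0.7237,0.9249]]),
"top":(377.18,252.576,193.261,[[0.0061,0.9897,-0.1432,0.4014],[-1.0,0.0061,-0.0002,-0.036],[0.0007,0.1431,0.9897,1.0599]])}
def ray(c,u,v):
    if isinstance(c,str): f,cx,cy,T=CAM[c]
    else: f,cx,cy,T=c["fx"],c["cx"],c["cy"],c["world_from_camera"]
    T=np.array(T);d=T[:3,:3]@np.array([(u-cx)/f,-(v-cy)/f,-1]);return T[:3,3],d
def atz(c,u,v,z):
    o,d=ray(c,u,v);return (o+d*(z-o[2])/d[2]).round(4)
def proj(c,p):
    if isinstance(c,str): f,cx,cy,T=CAM[c]
    else: f,cx,cy,T=c["fx"],c["cx"],c["cy"],c["world_from_camera"]
    T=np.array(T);q=T[:3,:3].T@(np.array(p)-T[:3,3]);return np.array([cx+f*q[0]/-q[2],cy-f*q[1]/-q[2]])
def pose():
    o=ctrl.get_obs();return o["ee_pos"],R.from_euler("xyz",o["eef_rot"])
def delta(p,Rt=None,step=0.04):
    "tool-axis shift (in units of 0.04m) and rotvec (units of 4deg) to reach"
    e,r=pose();d=r.inv().apply(np.array(p)-e)/0.04
    w=np.zeros(3) if Rt is None else (r.inv()*Rt).as_rotvec()/np.radians(4)
    print("shift",d.round(2),"turn",w.round(2))
E
python3 - <<'E'
from h import *
def c(x,k,x0):return (x+.5)/k-.5+x0
C3=lambda x,y:("scene",c(x,5,215),c(y,5,145));C2=lambda x,y:("top",c(x,4,90),c(y,4,100));C1=lambda x,y:("scene",c(x,4,300),c(y,4,215))
for n,a,b,z in[("hole",C3(317,341),C2(510,312),.085),("slot",C3(198,189),C2(674,374),.083),
 ("rodtop",C1(334,73),C2(148,430),.121),("cantop",C1(180,287),C2(98,112),.17),("bigrodtop",C1(241,118),C2(149,284),.15),
 ("dockNear(L)",C3(259,76),C2(715,502),.085),("dockR",C3(470,328),C2(433,391),.085),("dockF",C3(37,160),C2(783,311),.085),("dock far",C3(230,435),C2(503,209),.085),
 ("standtop c",C1(318,175),C2(190,432),.04),("slotend1",C3(110,221),C2(649,446),.083),("slotend2",C3(286,155),C2(698,303),.083)]:
    o1,d1=ray(*a);o2,d2=ray(*b)
    A=np.array([d1,-d2]).T;s=np.linalg.lstsq(A,o2-o1,rcond=None)[0];p=(o1+d1*s[0]+o2+d2*s[1])/2
    print(n,atz(*a,z),atz(*b,z),"tri",p.round(4))
E
```

```text
hole [0.5836 0.0576 0.085 ] [0.5834 0.0576 0.085 ] tri [0.5835 0.0576 0.0848]
slot [ 0.5472 -0.0495  0.083 ] [ 0.5432 -0.0503  0.083 ] tri [ 0.5443 -0.0511  0.0794]
rodtop [0.5012 0.2791 0.121 ] [0.5003 0.279  0.121 ] tri [0.5005 0.2791 0.1202]
cantop [0.6917 0.3052 0.17  ] [0.6902 0.3036 0.17  ] tri [0.6907 0.3046 0.1681]
bigrodtop [0.5796 0.2673 0.15  ] [0.5874 0.2735 0.15  ] tri [0.5857 0.2702 0.1589]
dockNear(L) [ 0.4689 -0.0787  0.085 ] [ 0.4596 -0.0771  0.085 ] tri [ 0.4621 -0.0801  0.0788]
dockR [0.5306 0.1054 0.085 ] [0.5307 0.1067 0.085 ] tri [0.5309 0.1062 0.0858]
dockF [ 0.5868 -0.1208  0.085 ] [ 0.5852 -0.1217  0.085 ] tri [ 0.5856 -0.122   0.0832]
dock far [0.6508 0.064  0.085 ] [0.6528 0.0636 0.085 ] tri [0.652  0.0641 0.0864]
standtop c [0.505  0.2885 0.04  ] [0.5076 0.2776 0.04  ] tri [0.5054 0.2835 0.0356]
slotend1 [ 0.5912 -0.0669  0.083 ] [ 0.4958 -0.0343  0.083 ] tri [ 0.5305 -0.0667  0.0319]
slotend2 [ 0.501  -0.0327  0.083 ] [ 0.5906 -0.0659  0.083 ] tri [ 0.5589 -0.0325  0.1382]
```

Rod candidates in the scene view are the one standing in the wooden block (380,240) and a bigger one on the desk at (358,253). The smaller one, in the stand, is the one meant, and the crop confirms it. Drive candidates are the slab in the dock slot (255,183) and a small white slab on the desk at (294,163). The larger one, in the slot, is meant.

Run:
```python
from h import *
Rt=R.from_euler("xyz",[np.pi,0,np.radians(160.2)])
delta([.501,.279,.24],Rt)
```

```text
shift [-8.7  -2.35  1.56] turn [-0.01 -0.   -0.93]
```

```bash
python3 -m pendant '[{"rz":-0.9,"tx":-0.9,"ty":-0.3,"grip":-1},{"tx":-0.9,"ty":-0.3},{"tx":-0.9,"ty":-0.3},{"tx":-0.9,"ty":-0.3},{"tx":-0.9,"ty":-0.3},{"tx":-0.9,"ty":-0.3},{"tx":-0.9,"ty":-0.3},{"tx":-0.9,"ty":-0.3}]'
python3 - <<'E'
from h import *
Rt=R.from_euler("xyz",[np.pi,0,np.radians(160.2)])
delta([.501,.279,.24],Rt)
E
```

```text
shift [-8.7  -2.35  1.56] turn [-0.01 -0.   -0.93]$[0]: bad value
```

```bash
python3 -m pendant '[{"rx":0,"ry":0,"rz":-0.9,"tx":-0.9,"ty":-0.3,"tz":0,"grip":-1},{"rx":0,"ry":0,"rz":0,"tx":-0.9,"ty":-0.3,"tz":0,"grip":-1}]'
```

```text
time_s: 0.32
ee_pos: [0.2748, 0.4568, 0.3014]
eef_rot: [-3.14, -0.001, 2.803]
force: [-0.4, 0.9, 0.1]
grip_width: 0.0941
```

```bash
python3 -m pendant '[{"rx":0,"ry":0,"rz":0,"tx":-0.9,"ty":-0.2,"tz":0,"grip":-1},{"rx":0,"ry":0,"rz":0,"tx":-0.9,"ty":-0.2,"tz":0,"grip":-1},{"rx":0,"ry":0,"rz":0,"tx":-0.9,"ty":-0.2,"tz":0,"grip":-1},{"rx":0,"ry":0,"rz":0,"tx":-0.9,"ty":-0.2,"tz":0,"grip":-1},{"rx":0,"ry":0,"rz":0,"tx":-0.9,"ty":-0.2,"tz":0,"grip":-1},{"rx":0,"ry":0,"rz":0,"tx":-0.9,"ty":-0.2,"tz":0,"grip":-1},{"rx":0,"ry":0,"rz":0,"tx":-0.9,"ty":-0.2,"tz":0,"grip":-1}]';python3 - <<'E'
from h import *
Rt=R.from_euler("xyz",[np.pi,0,np.radians(160.2)])
delta([.501,.279,.24],Rt)
E
```

```text
time_s: 0.9
ee_pos: [0.5018, 0.3123, 0.3004]
eef_rot: [-3.138, -0.002, 2.807]
force: [-0.0, -0.3, 0.4]
grip_width: 0.0937
shift [-0.26 -0.79  1.51] turn [-0.05 -0.03  0.16]
```

```bash
python3 -m pendant '[{"rx":0,"ry":0,"rz":0.1,"tx":-0.2,"ty":-0.8,"tz":0.5,"grip":-1},{"rx":0,"ry":0,"rz":0,"tx":-0.05,"ty":0,"tz":0.5,"grip":-1},{"rx":0,"ry":0,"rz":0,"tx":0,"ty":0,"tz":0.4,"grip":-1}]';python3 - <<'E'
from h import *
Rt=R.from_euler("xyz",[np.pi,0,np.radians(160.2)])
delta([.501,.279,.178],Rt)
c=ctrl.camera("wrist");print(proj(c,[.501,.279,.121]),proj(c,[.501,.279,.075]))
cv2.imwrite("pics/w1.png",c["pixels"]);cv2.imwrite("pics/s1.png",cv2.resize(ctrl.camera("scene")["pixels"][190:330,290:450],None,fx=4,fy=4,interpolation=cv2.INTER_CUBIC))
E
```

```text
time_s: 1.15
ee_pos: [0.5075, 0.2728, 0.245]
eef_rot: [3.141, 0.003, 2.793]
force: [-0.0, 0.8, 0.4]
grip_width: 0.0941
shift [0.21 0.09 1.68] turn [ 0.01  0.04 -0.05]
[260.64051229 204.09151647] [259.77386249 188.44866802]
```

View pics/w1.png

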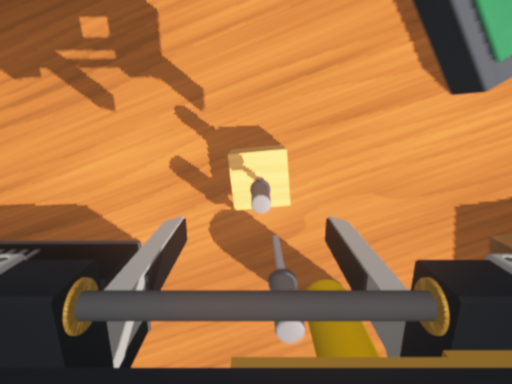

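View pics/s1.png

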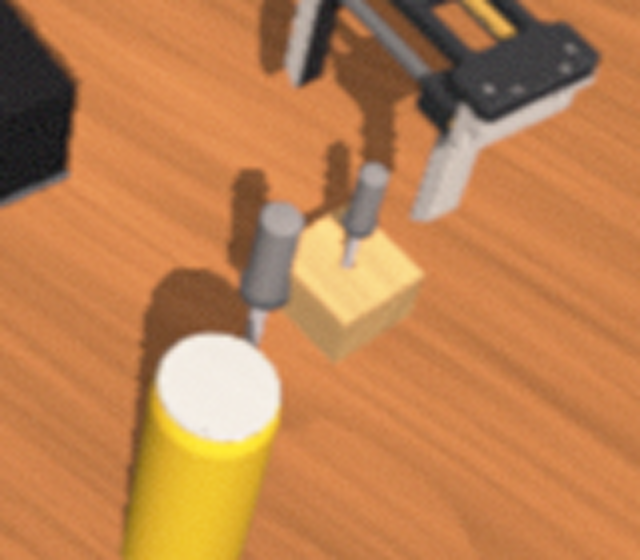

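```bash
python3 -m pendant '[{"rx":0,"ry":0,"rz":0,"tx":0.2,"ty":0.1,"tz":0.4,"grip":-1},{"rx":0,"ry":0,"rz":0,"tx":0,"ty":0,"tz":0.4,"grip":-1},{"rx":0,"ry":0,"rz":0,"tx":0,"ty":0,"tz":0.4,"grip":-1}]';python3 - <<'E'
from h import *
Rt=R.from_euler("xyz",[np.pi,0,np.radians(160.2)])
delta([.501,.279,.178],Rt)
E
```

```text
time_s: 1.5
ee_pos: [0.501, 0.2814, 0.1994]
eef_rot: [3.139, 0.004, 2.795]
force: [0.1, 0.4, 0.3]
grip_width: 0.094
shift [-0.02 -0.06  0.54] turn [ 0.03  0.06 -0.02]
```

```bash
python3 -m pendant '[{"rx":0,"ry":0,"rz":0,"tx":0,"ty":-0.06,"tz":0.4,"grip":-1},{"rx":0,"ry":0,"rz":0,"tx":0,"ty":0,"tz":0.1,"grip":-1},{"rx":0,"ry":0,"rz":0,"tx":0,"ty":0,"tz":0,"grip":-1}]';python3 - <<'E'
from h import *
Rt=R.from_euler("xyz",[np.pi,0,np.radians(160.2)])
delta([.501,.279,.178],Rt)
cv2.imwrite("pics/s2.png",cv2.resize(ctrl.camera("scene")["pixels"][190:330,290:450],None,fx=4,fy=4,interpolation=cv2.INTER_CUBIC))
E
```

```text
time_s: 1.75
ee_pos: [0.4995, 0.2808, 0.1789]
eef_rot: [3.14, 0.003, 2.797]
force: [-0.2, 0.1, 0.8]
grip_width: 0.0944
shift [-0.05 -0.03  0.02] turn [0.02 0.04 0.02]
```

View pics/s2.png

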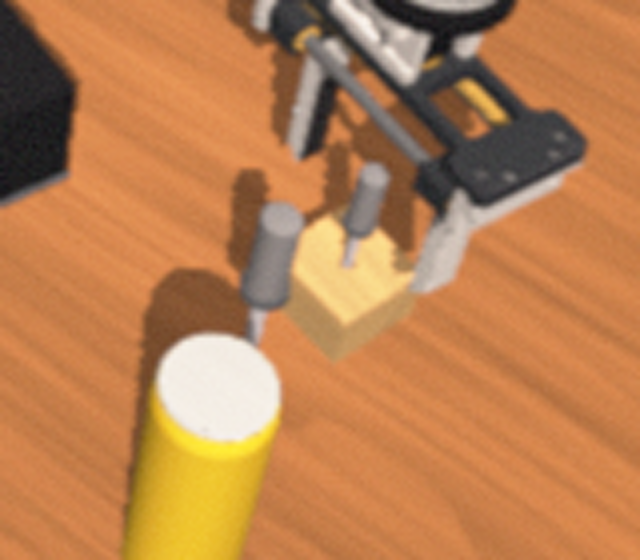

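```bash
python3 -m pendant '[{"rx":0,"ry":0,"rz":0,"tx":-0.04,"ty":-0.04,"tz":0,"grip":1},{"rx":0,"ry":0,"rz":0,"tx":0,"ty":0,"tz":0,"grip":1},{"rx":0,"ry":0,"rz":0,"tx":0,"ty":0,"tz":0,"grip":1},{"rx":0,"ry":0,"rz":0,"tx":0,"ty":0,"tz":0,"grip":1},{"rx":0,"ry":0,"rz":0,"tx":0,"ty":0,"tz":0,"grip":1},{"rx":0,"ry":0,"rz":0,"tx":0,"ty":0,"tz":0,"grip":1},{"rx":0,"ry":0,"rz":0,"tx":0,"ty":0,"tz":0,"grip":1},{"rx":0,"ry":0,"rz":0,"tx":0,"ty":0,"tz":0,"grip":1}]' 40
```

```text
time_s: 2.47
ee_pos: [0.5019, 0.2797, 0.1846]
eef_rot: [3.135, 0.008, 2.798]
force: [-0.9, 0.2, 0.8]
grip_width: 0.0443
```

```bash
python3 -m pendant '[{"rx":0.1,"ry":0.1,"rz":0,"tx":0,"ty":0,"tz":0.12,"grip":1},{"rx":0,"ry":0,"rz":0,"tx":0,"ty":0,"tz":0.05,"grip":1},{"rx":0,"ry":0,"rz":0,"tx":0,"ty":0,"tz":0.02,"grip":1}]'
python3 - <<'E'
from h import *
Rt=R.from_euler("xyz",[np.pi,0,np.radians(160.2)])
delta([.501,.279,.178],Rt)
E
```

```text
time_s: 2.72
ee_pos: [0.5019, 0.2797, 0.1764]
eef_rot: [-3.14, 0.0, 2.798]
force: [-1.1, 0.6, 0.3]
grip_width: 0.0242
shift [ 0.02 -0.02 -0.04] turn [-0.02  0.    0.02]
```

```bash
python3 -m pendant '[{"rx":0,"ry":0,"rz":0,"tx":0,"ty":0,"tz":-0.02,"grip":1},{"rx":0,"ry":0,"rz":0,"tx":0,"ty":0,"tz":0,"grip":1},{"rx":0,"ry":0,"rz":0,"tx":0,"ty":0,"tz":0.02,"grip":1},{"rx":0,"ry":0,"rz":0,"tx":0,"ty":0,"tz":0.02,"grip":1}]'
```

```text
time_s: 3.05
ee_pos: [0.5021, 0.2797, 0.176]
eef_rot: [-3.14, 0.0, 2.798]
force: [-3.3, -1.0, 11.0]
grip_width: 0.0154
```

```bash
python3 -m pendant '[{"rx":0,"ry":0,"rz":0,"tx":0,"ty":0,"tz":-0.3,"grip":1},{"rx":0,"ry":0,"rz":0,"tx":0,"ty":0,"tz":-0.5,"grip":1},{"rx":0,"ry":0,"rz":0,"tx":0,"ty":0,"tz":-0.6,"grip":1},{"rx":0,"ry":0,"rz":0,"tx":0,"ty":0,"tz":-0.6,"grip":1},{"rx":0,"ry":0,"rz":0,"tx":0,"ty":0,"tz":-0.6,"grip":1},{"rx":0,"ry":0,"rz":0,"tx":0,"ty":0,"tz":-0.3,"grip":1}]';python3 - <<'E'
from h import *
Rt=R.from_euler("xyz",[np.pi,0,np.radians(160.2)])
delta([.5835,.0576,.29],Rt)
cv2.imwrite("pics/s3.png",cv2.resize(ctrl.camera("scene")["pixels"][150:310,280:460],None,fx=4,fy=4,interpolation=cv2.INTER_CUBIC))
E
```

```text
time_s: 3.55
ee_pos: [0.5013, 0.2796, 0.2973]
eef_rot: [-3.138, -0.003, 2.798]
force: [-0.1, 0.8, 0.1]
grip_width: 0.0157
shift [-3.81 -4.53  0.19] turn [-0.05 -0.04  0.02]
```

View pics/s3.png

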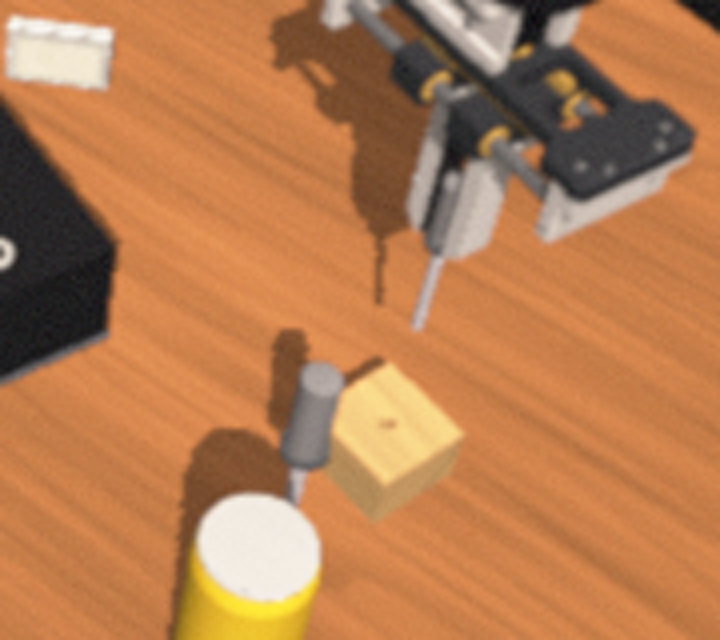

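```bash
python3 -m pendant '[{"rx":0,"ry":0,"rz":0,"tx":-0.4,"ty":-0.5,"tz":0,"grip":1},{"rx":0,"ry":0,"rz":0,"tx":-0.6,"ty":-0.8,"tz":0,"grip":1},{"rx":0,"ry":0,"rz":0,"tx":-0.7,"ty":-0.8,"tz":0,"grip":1},{"rx":0,"ry":0,"rz":0,"tx":-0.7,"ty":-0.8,"tz":0,"grip":1},{"rx":0,"ry":0,"rz":0,"tx":-0.7,"ty":-0.8,"tz":0,"grip":1},{"rx":0,"ry":0,"rz":0,"tx":-0.5,"ty":-0.5,"tz":0.1,"grip":1}]';python3 - <<'E'
from h import *
Rt=R.from_euler("xyz",[np.pi,0,np.radians(160.2)])
delta([.5835,.0576,.29],Rt)
E
```

```text
time_s: 4.1
ee_pos: [0.5799, 0.0734, 0.2979]
eef_rot: [3.14, 0.003, 2.808]
force: [0.2, 1.1, -0.0]
grip_width: 0.0154
shift [-0.21 -0.34  0.2 ] turn [0.03 0.04 0.17]
```

```bash
python3 -m pendant '[{"rx":0,"ry":0,"rz":0.15,"tx":-0.2,"ty":-0.3,"tz":0.2,"grip":1},{"rx":0,"ry":0,"rz":0,"tx":0,"ty":0,"tz":0,"grip":1}]';python3 - <<'E'
from h import *
Rt=R.from_euler("xyz",[np.pi,0,np.radians(160.2)])
delta([.5835,.0576,.29],Rt)
e,r=pose()
a=ctrl.camera("scene");b=ctrl.camera("top")
end=e+r.apply([0,0,.171]);print(e,end,r.apply([0,0,1]))
for c,n,x0,y0 in((a,"scene",230,110),(b,"top",170,120)):
    print(n,"pred end",proj(c,end),"hole",proj(c,[.5835,.0576,.085]))
    cv2.imwrite(f"pics/{n}4.png",cv2.resize(c["pixels"][y0:y0+120,x0:x0+120],None,fx=5,fy=5,interpolation=cv2.INTER_CUBIC))
E
```

```text
time_s: 4.27
ee_pos: [0.5848, 0.0534, 0.2884]
eef_rot: [3.141, 0.002, 2.791]
force: [0.4, 0.1, -1.2]
grip_width: 0.0154
shift [ 0.07  0.09 -0.04] turn [ 0.01  0.03 -0.07]
[0.58481938 0.05338115 0.28843105] [0.58518276 0.0534034  0.11743144] [ 2.12507797e-03  1.30101225e-04 -9.99997734e-01]
scene pred end [276.46388154 202.96798331] hole [278.00758139 212.76983313]
top pred end [217.61477171 174.5855205 ] hole [217.12948647 177.57717941]
```

View pics/scene4.png

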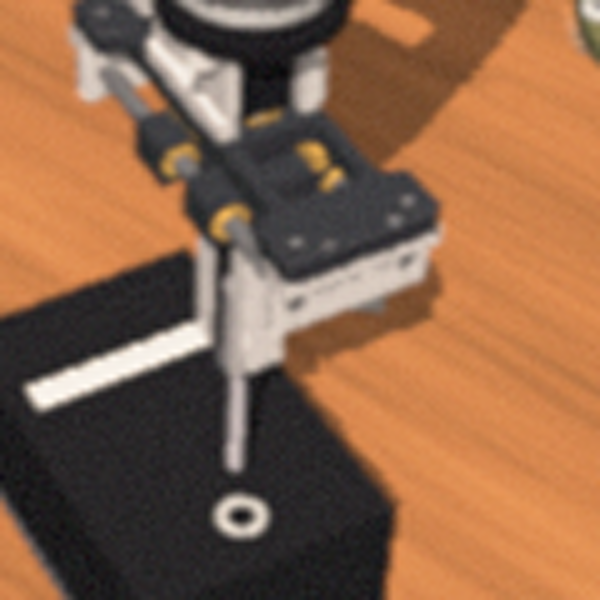

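View pics/top4.png

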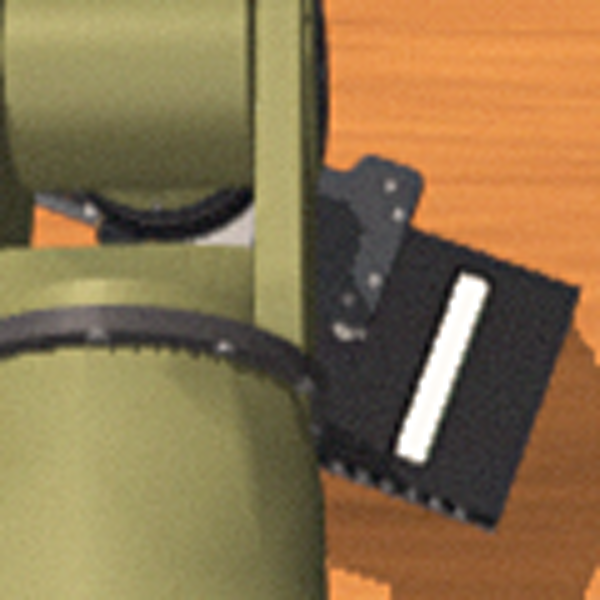

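```bash
python3 -m pendant '[{"rx":0,"ry":0,"rz":-0.07,"tx":0.07,"ty":0.09,"tz":0.3,"grip":1},{"rx":0,"ry":0,"rz":0,"tx":0,"ty":0,"tz":0.2,"grip":1},{"rx":0,"ry":0,"rz":0,"tx":0,"ty":0,"tz":0,"grip":1}]';python3 - <<'E'
from h import *
Rt=R.from_euler("xyz",[np.pi,0,np.radians(160.2)])
delta([.5835,.0576,.26],Rt)
e,r=pose()
a=ctrl.camera("scene");b=ctrl.camera("wrist")
end=e+r.apply([0,0,.171]);print(e,end,r.apply([0,0,1]))
for c,n,x0,y0 in((a,"scene",230,140),(b,"wrist",196,130)):
    print(n,"pred end",proj(c,end),"hole",proj(c,[.5835,.0576,.085]))
    cv2.imwrite(f"pics/{n}5.png",cv2.resize(c["pixels"][y0:y0+120,x0:x0+120],None,fx=5,fy=5,interpolation=cv2.INTER_CUBIC))
E
```

```text
time_s: 4.62
ee_pos: [0.5826, 0.0636, 0.2706]
eef_rot: [3.139, 0.005, 2.802]
force: [0.2, -0.4, 0.6]
grip_width: 0.0154
shift [-0.07 -0.13  0.27] turn [0.04 0.07 0.09]
[0.58257521 0.06356775 0.27062475] [0.58352506 0.06378307 0.09962753] [ 0.00555467  0.00125918 -0.99998378]
scene pred end [280.23769208 210.01564767] hole [278.00758139 212.76983313]
wrist pred end [255.75958627 196.9435311 ] hole [249.74841348 194.61152667]
```

View pics/scene5.png

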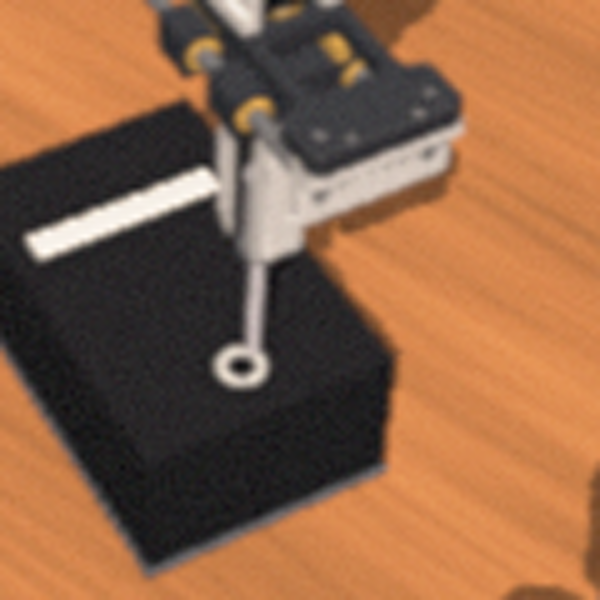

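View pics/wrist5.png

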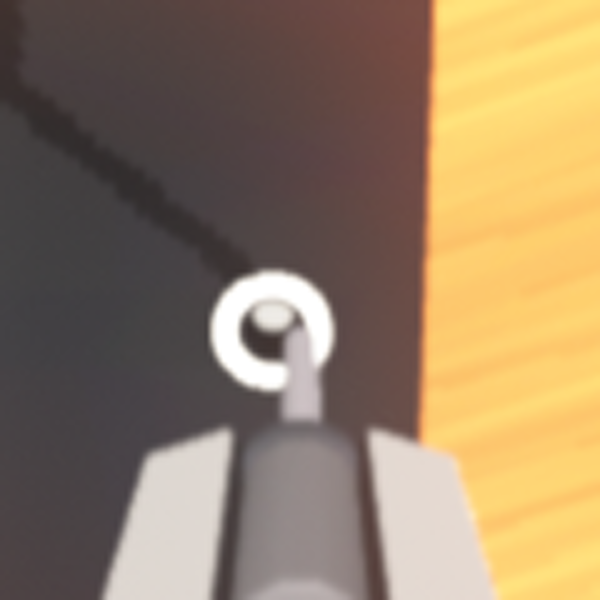

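```bash
python3 -m pendant '[{"rx":0.03,"ry":0.05,"rz":0.06,"tx":-0.05,"ty":-0.1,"tz":0.05,"grip":1},{"rx":0,"ry":0,"rz":0,"tx":0,"ty":0,"tz":0,"grip":1},{"rx":0,"ry":0,"rz":0,"tx":0,"ty":0,"tz":0,"grip":1}]';python3 - <<'E'
from h import *
Rt=R.from_euler("xyz",[np.pi,0,np.radians(160.2)])
delta([.5835,.0576,.26],Rt)
E
```

```text
time_s: 4.97
ee_pos: [0.5837, 0.0594, 0.2713]
eef_rot: [3.14, 0.004, 2.799]
force: [-0.0, -0.4, -0.4]
grip_width: 0.0152
shift [-0.01 -0.05  0.28] turn [0.03 0.06 0.04]
```

```bash
python3 -m pendant '[{"rx":0.03,"ry":0.06,"rz":0.04,"tx":0,"ty":-0.05,"tz":0.2,"grip":1},{"rx":0,"ry":0,"rz":0,"tx":0,"ty":0,"tz":0,"grip":1},{"rx":0,"ry":0,"rz":0,"tx":0,"ty":0,"tz":0,"grip":1}]';python3 - <<'E'
from h import *
Rt=R.from_euler("xyz",[np.pi,0,np.radians(160.2)])
delta([.5835,.0576,.26],Rt)
e,r=pose()
a=ctrl.camera("scene");b=ctrl.camera("wrist")
end=e+r.apply([0,0,.171]);print(e,end,r.apply([0,0,1]))
for c,n,x0,y0 in((a,"scene",245,175),(b,"wrist",216,160)):
    print(n,"pred end",proj(c,end),"hole",proj(c,[.5835,.0576,.085]))
    cv2.imwrite(f"pics/{n}6.png",cv2.resize(c["pixels"][y0:y0+60,x0:x0+70],None,fx=9,fy=9,interpolation=cv2.INTER_CUBIC))
E
```

```text
time_s: 5.22
ee_pos: [0.5831, 0.0572, 0.263]
eef_rot: [-3.142, 0.0, 2.796]
force: [-0.3, 0.1, -0.7]
grip_width: 0.0159
shift [-0.01  0.01  0.08] turn [-0.    0.   -0.01]
[0.58310865 0.05720443 0.26304313] [0.58314653 0.05718628 0.09204314] [ 2.21554926e-04 -1.06154397e-04 -9.99999970e-01]
scene pred end [278.04686109 210.60668286] hole [278.00758139 212.76983313]
wrist pred end [256.04005284 197.53905029] hole [256.57072324 195.61257097]
```

View pics/scene6.png

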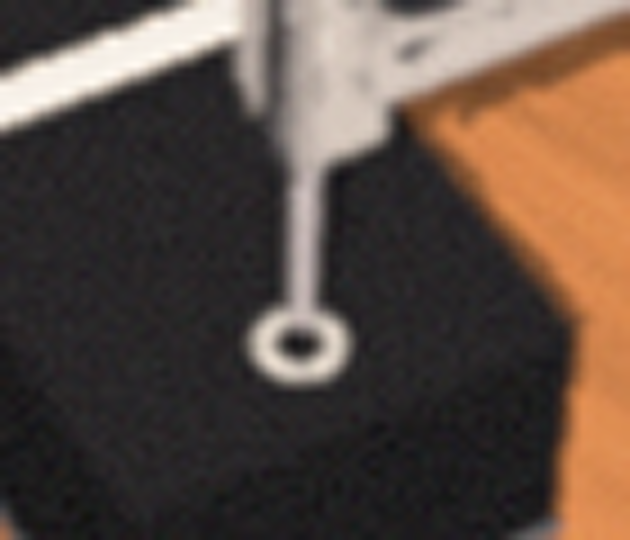

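View pics/wrist6.png

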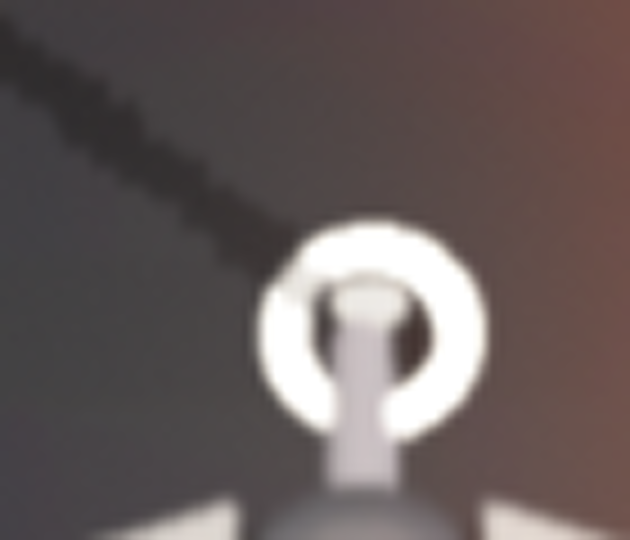

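```bash
python3 -m pendant '[{"rx":0,"ry":0,"rz":0,"tx":0,"ty":0.02,"tz":0.15,"grip":1},{"rx":0,"ry":0,"rz":0,"tx":0,"ty":0,"tz":0.15,"grip":1},{"rx":0,"ry":0,"rz":0,"tx":0,"ty":0,"tz":0.1,"grip":1}]' 50
```

```text
time_s: 5.57
ee_pos: [0.5836, 0.0581, 0.2466]
eef_rot: [3.141, 0.002, 2.796]
force: [0.0, -0.6, -0.8]
grip_width: 0.0154
```

Run:
```python
from h import *
Rt=R.from_euler("xyz",[np.pi,0,np.radians(160.2)])
delta([.5835,.0576,.221],Rt)
b=ctrl.camera("scene")
cv2.imwrite(f"pics/scene7.png",cv2.resize(b["pixels"][165:235,235:315],None,fx=8,fy=8,interpolation=cv2.INTER_CUBIC))
```

```text
shift [-0.   -0.01  0.64] turn [ 0.01  0.02 -0.01]
```

View pics/scene7.png

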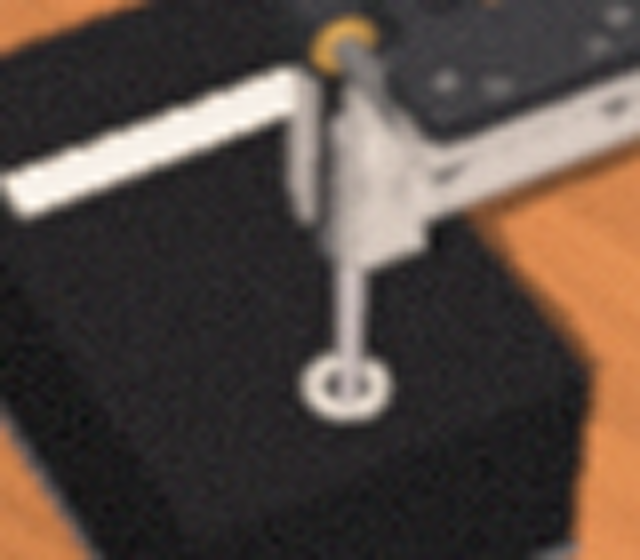

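The tip is inside the ring, about 9 mm deep with no side force, so I'm pushing on.

```bash
python3 -m pendant '[{"rx":0,"ry":0.02,"rz":0,"tx":0,"ty":0,"tz":0.2,"grip":1},{"rx":0,"ry":0,"rz":0,"tx":0,"ty":0,"tz":0.15,"grip":1},{"rx":0,"ry":0,"rz":0,"tx":0,"ty":0,"tz":0.15,"grip":1}]'; python3 -m pendant '[{"rx":0,"ry":0,"rz":0,"tx":0,"ty":0,"tz":0.12,"grip":1},{"rx":0,"ry":0,"rz":0,"tx":0,"ty":0,"tz":0.12,"grip":1}]'
```

```text
time_s: 5.87
ee_pos: [0.5841, 0.0581, 0.2268]
eef_rot: [3.14, 0.003, 2.796]
force: [-3.8, -0.1, 11.4]
grip_width: 0.0151
time_s: 6.03
ee_pos: [0.585, 0.058, 0.2195]
eef_rot: [3.139, 0.007, 2.796]
force: [-6.7, -2.3, 51.7]
grip_width: 0.0151
```

```bash
python3 -m pendant '[{"rx":0,"ry":0,"rz":0,"tx":0,"ty":0,"tz":0.02,"grip":1},{"rx":0,"ry":0,"rz":0,"tx":0,"ty":0,"tz":0.02,"grip":1}]'
python3 - <<'E'
from h import *
b=ctrl.camera("scene")
cv2.imwrite(f"pics/scene8.png",cv2.resize(b["pixels"][145:265,205:335],None,fx=5,fy=5,interpolation=cv2.INTER_CUBIC))
E
```

```text
time_s: 6.2
ee_pos: [0.5857, 0.0579, 0.2203]
eef_rot: [3.138, 0.011, 2.796]
force: [-2.3, 0.1, 9.8]
grip_width: 0.0152
```

View pics/scene8.png

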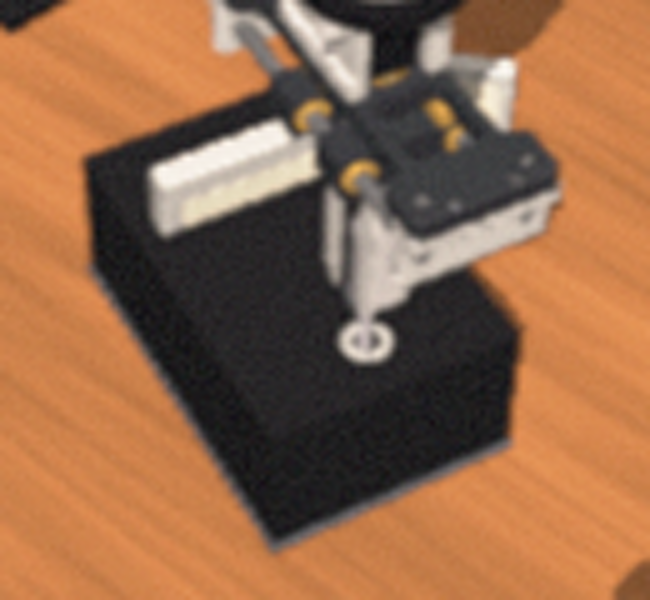

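```bash
python3 -m pendant '[{"rx":0,"ry":0.1,"rz":0,"tx":0,"ty":0,"tz":0,"grip":-0.3},{"rx":0,"ry":0,"rz":0,"tx":0,"ty":0,"tz":0,"grip":-0.3},{"rx":0,"ry":0,"rz":0,"tx":0,"ty":0,"tz":0,"grip":-0.3},{"rx":0,"ry":0,"rz":0,"tx":0,"ty":0,"tz":0,"grip":-0.3},{"rx":0,"ry":0,"rz":0,"tx":0,"ty":0,"tz":0,"grip":-0.3},{"rx":0,"ry":0,"rz":0,"tx":0,"ty":0,"tz":0,"grip":-0.3}]'
```

```text
time_s: 6.75
ee_pos: [0.5856, 0.058, 0.2189]
eef_rot: [3.138, 0.004, 2.796]
force: [0.4, -0.0, 0.6]
grip_width: 0.0517
```

```bash
python3 -m pendant '[{"rx":0,"ry":0,"rz":0,"tx":0,"ty":0,"tz":-0.3,"grip":-0.3},{"rx":0,"ry":0,"rz":0,"tx":0,"ty":0,"tz":-0.5,"grip":-0.3},{"rx":0,"ry":0,"rz":0,"tx":0,"ty":0,"tz":-0.6,"grip":-0.3},{"rx":0,"ry":0,"rz":0,"tx":0,"ty":0,"tz":-0.5,"grip":-0.3},{"rx":0,"ry":0,"rz":0,"tx":0,"ty":0,"tz":-0.1,"grip":-0.3},{"rx":0,"ry":0,"rz":0,"tx":0,"ty":0,"tz":0,"grip":-0.3}]'
python3 - <<'E'
from h import *
Rt=R.from_euler("xyz",[np.pi,0,np.radians(160.2)])
delta([.545,-.0500,.29],Rt)
b=ctrl.camera("scene")
cv2.imwrite(f"pics/scene9.png",cv2.resize(b["pixels"][125:265,195:345],None,fx=5,fy=4,interpolation=cv2.INTER_CUBIC))
E
```

```text
time_s: 7.25
ee_pos: [0.5847, 0.0578, 0.3042]
eef_rot: [3.138, 0.002, 2.796]
force: [0.4, -0.8, -0.9]
grip_width: 0.0613
shift [ 0.02 -2.87  0.35] turn [ 0.05  0.03 -0.  ]
```

View pics/scene9.png

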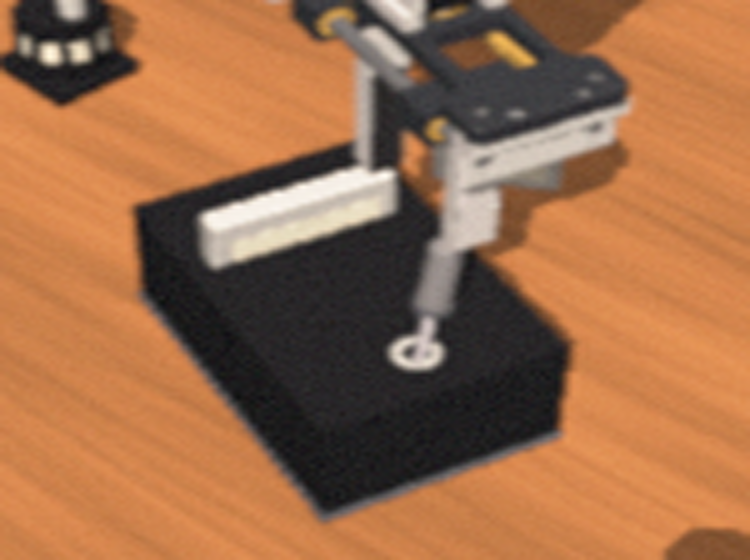

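```bash
python3 -m pendant '[{"rx":0,"ry":0,"rz":0,"tx":0,"ty":-0.5,"tz":0,"grip":-0.4},{"rx":0,"ry":0,"rz":0,"tx":0,"ty":-0.8,"tz":0,"grip":-0.4},{"rx":0,"ry":0,"rz":0,"tx":0,"ty":-0.8,"tz":0,"grip":-0.4},{"rx":0,"ry":0,"rz":0,"tx":0,"ty":-0.5,"tz":0,"grip":-0.4},{"rx":0,"ry":0,"rz":0,"tx":0,"ty":-0.1,"tz":0.1,"grip":-0.4},{"rx":0,"ry":0,"rz":0,"tx":0,"ty":0,"tz":0,"grip":-0.4}]'
python3 - <<'E'
from h import *
Rt=R.from_euler("xyz",[np.pi,0,np.radians(160.2)])
delta([.545,-.0500,.26],Rt)
b=ctrl.camera("scene")
cv2.imwrite(f"pics/scene10.png",cv2.resize(b["pixels"][125:265,195:345],None,fx=5,fy=4,interpolation=cv2.INTER_CUBIC))
c=ctrl.camera("wrist");cv2.imwrite("pics/wrist10.png",c["pixels"])
for p in ([.545,-.05,.113],[.545-.05*.94,-.05+.05*.339,.113],[.545+.05*.94,-.05-.05*.339,.113]): print(proj(c,p),proj(b,p))
E
```

```text
time_s: 7.8
ee_pos: [0.5453, -0.0464, 0.2923]
eef_rot: [3.14, -0.006, 2.798]
force: [0.5, -0.2, 0.1]
grip_width: 0.0659
shift [-0.03 -0.09  0.81] turn [ 0.02 -0.09  0.03]
[251.44600232 196.63190112] [254.51749841 173.19578803]
[251.48097833 144.00789768] [272.64933331 166.25707414]
[251.41415167 244.55356663] [235.84890735 180.33990845]
```

View pics/scene10.png

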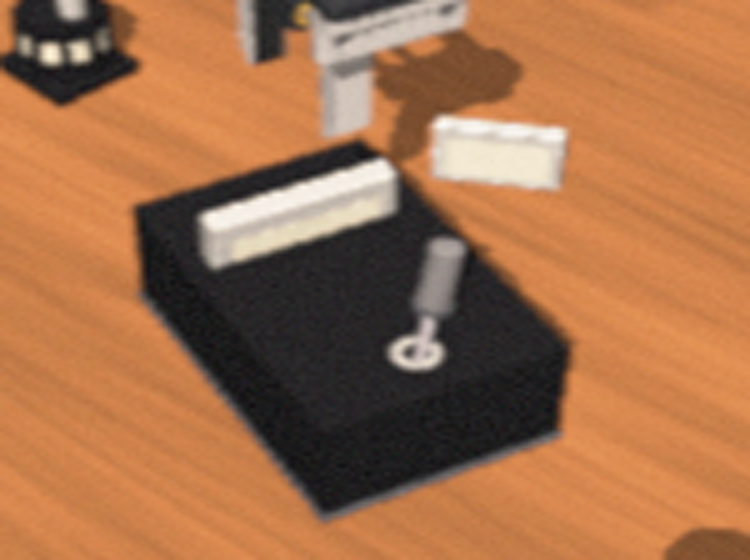

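View pics/wrist10.png

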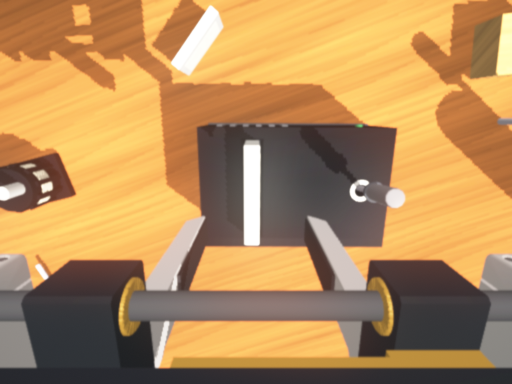

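```bash
python3 -m pendant '[{"rx":0,"ry":-0.08,"rz":0,"tx":-0.03,"ty":-0.09,"tz":0.5,"grip":-0.4},{"rx":0,"ry":0,"rz":0,"tx":0,"ty":0,"tz":0.5,"grip":-0.4},{"rx":0,"ry":0,"rz":0,"tx":0,"ty":0,"tz":0.5,"grip":-0.4},{"rx":0,"ry":0,"rz":0,"tx":0,"ty":0,"tz":0.3,"grip":-0.4},{"rx":0,"ry":0,"rz":0,"tx":0,"ty":0,"tz":0,"grip":-0.4},{"rx":0,"ry":0,"rz":0,"tx":0,"ty":0,"tz":0,"grip":-0.4}]'
python3 - <<'E'
from h import *
Rt=R.from_euler("xyz",[np.pi,0,np.radians(160.2)])
delta([.545,-.0500,.188],Rt)
E
```

```text
time_s: 8.4
ee_pos: [0.5482, -0.0424, 0.2179]
eef_rot: [3.139, 0.001, 2.806]
force: [0.5, 0.7, 1.3]
grip_width: 0.066
shift [ 0.01 -0.21  0.75] turn [0.04 0.02 0.15]
```

```bash
python3 -m pendant '[{"rx":0.04,"ry":0.02,"rz":0.12,"tx":0,"ty":-0.15,"tz":0.1,"grip":-0.4},{"rx":0,"ry":0,"rz":0,"tx":0,"ty":0,"tz":0,"grip":-0.4},{"rx":0,"ry":0,"rz":0,"tx":0,"ty":0,"tz":0,"grip":-0.4}]'
python3 - <<'E'
from h import *
Rt=R.from_euler("xyz",[np.pi,0,np.radians(160.2)])
delta([.545,-.0500,.188],Rt)
E
```

```text
time_s: 8.65
ee_pos: [0.547, -0.0472, 0.2152]
eef_rot: [3.141, 0.002, 2.799]
force: [0.5, -0.2, -0.4]
grip_width: 0.0659
shift [ 0.02 -0.08  0.68] turn [0.   0.02 0.04]
```

```bash
python3 -m pendant '[{"rx":0,"ry":0.02,"rz":0.04,"tx":0.02,"ty":-0.09,"tz":0.3,"grip":-0.4},{"rx":0,"ry":0,"rz":0,"tx":0,"ty":-0.02,"tz":0.2,"grip":-0.4},{"rx":0,"ry":0,"rz":0,"tx":0,"ty":0,"tz":0.05,"grip":-0.4},{"rx":0,"ry":0,"rz":0,"tx":0,"ty":0,"tz":0,"grip":-0.4}]'
python3 - <<'E'
from h import *
Rt=R.from_euler("xyz",[np.pi,0,np.radians(160.2)])
delta([.545,-.0500,.188],Rt)
E
```

```text
time_s: 8.98
ee_pos: [0.5449, -0.0518, 0.1923]
eef_rot: [3.141, 0.003, 2.796]
force: [-0.4, -0.3, 0.6]
grip_width: 0.0658
shift [0.01 0.04 0.11] turn [ 0.01  0.04 -0.01]
```

```bash
python3 -m pendant '[{"rx":0,"ry":0.04,"rz":0,"tx":0,"ty":0.03,"tz":0.06,"grip":1},{"rx":0,"ry":0,"rz":0,"tx":0,"ty":0,"tz":0,"grip":1},{"rx":0,"ry":0,"rz":0,"tx":0,"ty":0,"tz":0,"grip":1},{"rx":0,"ry":0,"rz":0,"tx":0,"ty":0,"tz":0.02,"grip":1},{"rx":0,"ry":0,"rz":0,"tx":0,"ty":0,"tz":0,"grip":1}]' 20
python3 - <<'E'
from h import *
Rt=R.from_euler("xyz",[np.pi,0,np.radians(160.2)])
delta([.545,-.0500,.188],Rt)
E
```

```text
time_s: 9.4
ee_pos: [0.5455, -0.0505, 0.1889]
eef_rot: [3.141, -0.001, 2.795]
force: [0.2, -0.2, 0.7]
grip_width: 0.036
shift [0.02 0.01 0.02] turn [ 0.01 -0.01 -0.01]
```

```bash
python3 -m pendant '[{"rx":0,"ry":0,"rz":0,"tx":0.02,"ty":0.01,"tz":0.02,"grip":1},{"rx":0,"ry":0,"rz":0,"tx":0,"ty":0,"tz":0,"grip":1},{"rx":0,"ry":0,"rz":0,"tx":0,"ty":0,"tz":0,"grip":1},{"rx":0,"ry":0,"rz":0,"tx":0,"ty":0,"tz":0,"grip":1}]' 20; python3 -m pendant '[{"rx":0,"ry":0,"rz":0,"tx":0,"ty":0,"tz":0,"grip":1},{"rx":0,"ry":0,"rz":0,"tx":0,"ty":0,"tz":0,"grip":1},{"rx":0,"ry":0,"rz":0,"tx":0,"ty":0,"tz":0,"grip":1}]' 55
```

```text
time_s: 9.73
ee_pos: [0.5449, -0.0498, 0.1883]
eef_rot: [3.141, 0.0, 2.795]
force: [0.4, -0.4, -1.1]
grip_width: 0.0146
time_s: 9.98
ee_pos: [0.5449, -0.0497, 0.1883]
eef_rot: [3.141, 0.0, 2.796]
force: [0.5, -0.1, -1.0]
grip_width: 0.0146
```

Gripped at 15 mm with almost no side force. I'll draw it straight up, slowly at first.

```bash
python3 -m pendant '[{"rx":0,"ry":0,"rz":0,"tx":0,"ty":0,"tz":-0.15,"grip":1},{"rx":0,"ry":0,"rz":0,"tx":0,"ty":0,"tz":-0.2,"grip":1},{"rx":0,"ry":0,"rz":0,"tx":0,"ty":0,"tz":-0.2,"grip":1}]'
python3 - <<'E'
from h import *
Rt=R.from_euler("xyz",[np.pi,0,np.radians(160.2)])
delta([.545,-.0500,.30],Rt)
E
```

```text
time_s: 10.23
ee_pos: [0.5442, -0.0497, 0.2102]
eef_rot: [3.141, -0.003, 2.795]
force: [0.1, -0.4, -0.5]
grip_width: 0.0149
shift [-0.01  0.   -2.24] turn [ 0.   -0.05 -0.01]
```

```bash
python3 -m pendant '[{"rx":0,"ry":-0.05,"rz":0,"tx":0,"ty":0,"tz":-0.3,"grip":1},{"rx":0,"ry":0,"rz":0,"tx":0,"ty":0,"tz":-0.4,"grip":1},{"rx":0,"ry":0,"rz":0,"tx":0,"ty":0,"tz":-0.5,"grip":1},{"rx":0,"ry":0,"rz":0,"tx":0,"ty":0,"tz":-0.6,"grip":1},{"rx":0,"ry":0,"rz":0,"tx":0,"ty":0,"tz":-0.8,"grip":1},{"rx":0,"ry":0,"rz":0,"tx":0,"ty":0,"tz":-0.8,"grip":1},{"rx":0,"ry":0,"rz":0,"tx":0,"ty":0,"tz":-0.4,"grip":1},{"rx":0,"ry":0,"rz":0,"tx":0,"ty":0,"tz":0,"grip":1}]'
python3 - <<'E'
from h import *
b=ctrl.camera("scene")
print(ctrl.get_obs()["qpos"].round(3))
cv2.imwrite(f"pics/scene11.png",cv2.resize(b["pixels"][85:265,165:345],None,fx=3.3,fy=3.3,interpolation=cv2.INTER_CUBIC))
E
```

```text
time_s: 10.9
ee_pos: [0.5424, -0.0494, 0.3794]
eef_rot: [3.14, 0.007, 2.795]
force: [-0.1, 0.8, -1.7]
grip_width: 0.0144
[-0.158  0.239  1.424 -0.     1.472 -1.383]
```

View pics/scene11.png

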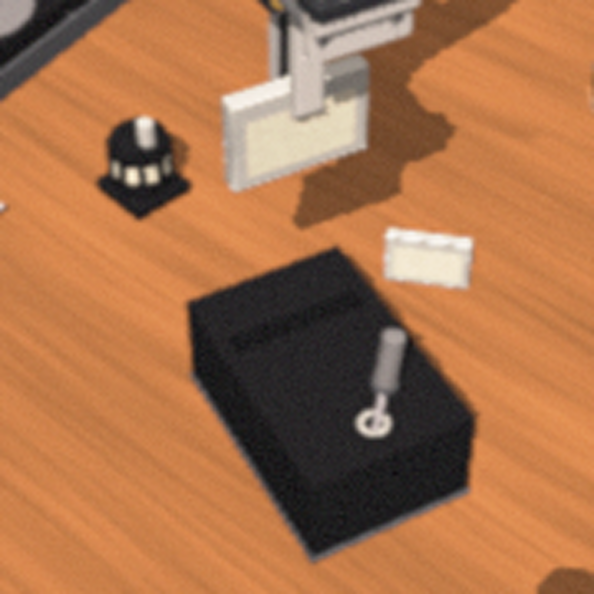

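```bash
python3 -m pendant '[{"rx":0,"ry":-0.5,"rz":0,"tx":-0.2,"ty":0,"tz":-0.3,"grip":1},{"rx":0,"ry":-0.8,"rz":0,"tx":-0.3,"ty":0,"tz":-0.4,"grip":1},{"rx":0,"ry":-0.8,"rz":0,"tx":-0.3,"ty":0,"tz":-0.4,"grip":1},{"rx":0,"ry":-0.8,"rz":0,"tx":-0.3,"ty":0,"tz":-0.4,"grip":1},{"rx":0,"ry":-0.8,"rz":0,"tx":-0.3,"ty":0,"tz":-0.4,"grip":1},{"rx":0,"ry":-0.8,"rz":0,"tx":-0.3,"ty":0,"tz":-0.4,"grip":1}]' 60
python3 - <<'E'
from h import *
print(ctrl.get_obs()["qpos"].round(3), pose()[1].as_matrix()[:,2].round(3))
E
```

```text
time_s: 11.45
ee_pos: [0.5948, -0.0686, 0.4706]
eef_rot: [-3.139, 0.315, 2.796]
force: [0.0, 0.3, -1.6]
grip_width: 0.0147
[-0.159  0.228  1.249 -0.061  1.355 -1.38 ] [ 0.291 -0.107 -0.951]
```

```bash
python3 -m pendant '[{"rx":0,"ry":-1,"rz":0,"tx":-0.4,"ty":0,"tz":-0.3,"grip":1},{"rx":0,"ry":-1,"rz":0,"tx":-0.4,"ty":0,"tz":-0.3,"grip":1},{"rx":0,"ry":-1,"rz":0,"tx":-0.4,"ty":0,"tz":-0.3,"grip":1},{"rx":0,"ry":-1,"rz":0,"tx":-0.4,"ty":0,"tz":-0.3,"grip":1},{"rx":0,"ry":-1,"rz":0,"tx":-0.4,"ty":0,"tz":-0.3,"grip":1},{"rx":0,"ry":-1,"rz":0,"tx":-0.4,"ty":0,"tz":-0.3,"grip":1},{"rx":0,"ry":-1,"rz":0,"tx":-0.4,"ty":0,"tz":-0.3,"grip":1},{"rx":0,"ry":-1,"rz":0,"tx":-0.4,"ty":0,"tz":-0.3,"grip":1}]'
python3 - <<'E'
from h import *
print(ctrl.get_obs()["qpos"].round(3), pose()[1].as_matrix()[:,2].round(3))
E
```

```text
time_s: 12.12
ee_pos: [0.6524, -0.0885, 0.611]
eef_rot: [-3.132, 0.88, 2.803]
force: [0.4, -0.8, -2.2]
grip_width: 0.0143
[-0.15   0.204  1.086 -0.185  0.989 -1.348] [ 0.724 -0.265 -0.637]
```

```bash
python3 -m pendant '[{"rx":0,"ry":-1,"rz":0,"tx":-0.45,"ty":0,"tz":-0.4,"grip":1},{"rx":0,"ry":-1,"rz":0,"tx":-0.45,"ty":0,"tz":-0.4,"grip":1},{"rx":0,"ry":-1,"rz":0,"tx":-0.45,"ty":0,"tz":-0.4,"grip":1},{"rx":0,"ry":-1,"rz":0,"tx":-0.45,"ty":0,"tz":-0.4,"grip":1},{"rx":0,"ry":-1,"rz":0,"tx":-0.45,"ty":0,"tz":-0.4,"grip":1}]'
python3 - <<'E'
from h import *
print(ctrl.get_obs()["qpos"].round(3), pose()[1].as_matrix().round(3))
E
```

```text
time_s: 12.53
ee_pos: [0.6362, -0.081, 0.7228]
eef_rot: [-3.114, 1.23, 2.823]
force: [-0.5, -0.1, -2.1]
grip_width: 0.0146
[-0.128  0.129  1.037 -0.297  0.776 -1.291] [[-0.317  0.338  0.886]
 [ 0.105  0.941 -0.321]
 [-0.943 -0.009 -0.334]]
```

```bash
python3 -m pendant '[{"rx":0,"ry":-1,"rz":0,"tx":-0.3,"ty":0,"tz":-0.2,"grip":1},{"rx":0,"ry":-1,"rz":0,"tx":-0.3,"ty":0,"tz":-0.2,"grip":1},{"rx":0,"ry":-0.8,"rz":0,"tx":-0.2,"ty":0,"tz":-0.1,"grip":1},{"rx":0,"ry":-0.5,"rz":0,"tx":0,"ty":0,"tz":0,"grip":1},{"rx":0,"ry":0,"rz":0,"tx":0,"ty":0,"tz":0,"grip":1},{"rx":0,"ry":0,"rz":0,"tx":0,"ty":0,"tz":0,"grip":1}]'
python3 - <<'E'
from h import *
Rt=R.from_matrix(np.array([[0,0,-1],[.339,.941,0],[.941,-.339,0]]).T)
delta(pose()[0],Rt)
print(ctrl.get_obs()["qpos"].round(3), pose()[1].as_matrix()[:,2].round(3))
E
```

```text
time_s: 13.03
ee_pos: [0.6267, -0.076, 0.7569]
eef_rot: [-3.033, 1.468, 2.908]
force: [0.7, 0.0, -1.4]
grip_width: 0.0148
shift [0. 0. 0.] turn [ 0.06 -1.47  0.16]
[-0.118  0.078  1.107 -0.449  0.536 -1.166] [ 0.937 -0.334 -0.102]
```

```bash
python3 -m pendant '[{"rx":0,"ry":-0.8,"rz":0.1,"tx":0,"ty":0,"tz":0,"grip":1},{"rx":0,"ry":-0.6,"rz":0,"tx":0,"ty":0,"tz":0,"grip":1},{"rx":0,"ry":0,"rz":0,"tx":0,"ty":0,"tz":0,"grip":1},{"rx":0,"ry":0,"rz":0,"tx":0,"ty":0,"tz":0,"grip":1}]'
python3 - <<'E'
from h import *
Rt=R.from_matrix(np.array([[0,0,-1],[.339,.941,0],[.941,-.339,0]]).T)
delta(pose()[0],Rt)
print(ctrl.get_obs()["qpos"].round(3), pose()[1].as_matrix()[:,2].round(3))
b=ctrl.camera("scene");cv2.imwrite("pics/scene12.png",b["pixels"])
b=ctrl.camera("wrist");cv2.imwrite("pics/wrist12.png",b["pixels"])
b=ctrl.camera("top");cv2.imwrite("pics/top12.png",b["pixels"])
E
```

```text
time_s: 13.37
ee_pos: [0.6286, -0.0765, 0.7524]
eef_rot: [-2.782, 1.556, -3.124]
force: [0.3, -0.4, -2.1]
grip_width: 0.0142
shift [0. 0. 0.] turn [ 0.05 -0.19  0.07]
[-0.118  0.067  1.164 -0.583  0.416 -1.03 ] [ 0.942 -0.336 -0.013]
```

View pics/scene12.png

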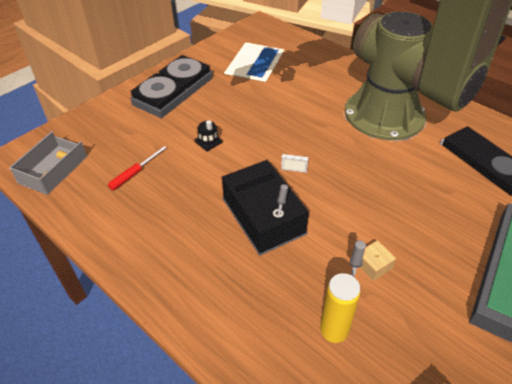

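View pics/wrist12.png

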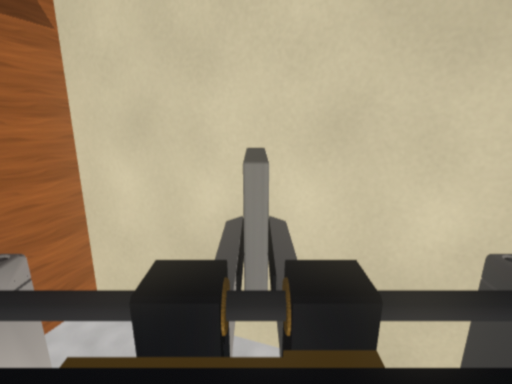

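View pics/top12.png

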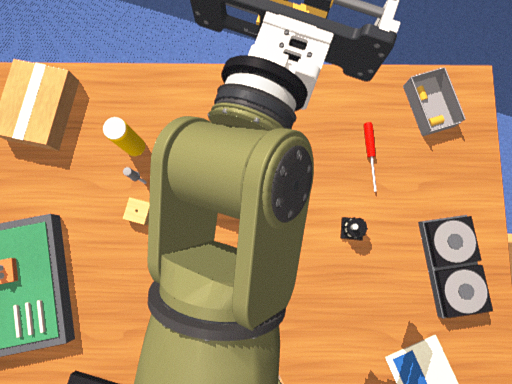

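```bash
python3 -m pendant '[{"rx":0,"ry":0,"rz":0,"tx":0,"ty":0,"tz":-0.4,"grip":1},{"rx":0,"ry":0,"rz":0,"tx":0,"ty":0,"tz":-0.6,"grip":1},{"rx":0,"ry":0,"rz":0,"tx":0,"ty":0,"tz":-0.6,"grip":1},{"rx":0,"ry":0,"rz":0,"tx":0,"ty":0,"tz":-0.4,"grip":1},{"rx":0,"ry":0,"rz":0,"tx":0,"ty":0,"tz":0,"grip":1}]'
python3 - <<'E'
from h import *
Rt=R.from_matrix(np.array([[0,0,-1],[.339,.941,0],[.941,-.339,0]]).T)
delta(pose()[0],Rt)
e,r=pose();print(e,ctrl.get_obs()["qpos"].round(3), r.as_matrix()[:,2].round(3))
c=ctrl.camera("wrist")
for x in(-.05,.05):
  for y in (-.0075,.0075):
    for z in(.075,.145): print(x,y,z,proj(c,e+r.apply([x,y,z])).round(1))
cv2.imwrite("pics/wrist13.png",cv2.resize(c["pixels"][120:280,176:336],None,fx=4,fy=4,interpolation=cv2.INTER_CUBIC)[:600])
E
```

```text
time_s: 13.93
ee_pos: [0.5512, -0.0495, 0.7535]
eef_rot: [-2.888, 1.552, 3.051]
force: [-0.5, -0.0, -0.6]
grip_width: 0.0141
shift [0. 0. 0.] turn [ 0.02 -0.26  0.07]
[ 0.55116689 -0.04946205  0.75349559] [-0.071 -0.114  1.337 -0.663  0.453 -0.958] [ 0.941 -0.337 -0.018]
-0.05 -0.0075 0.075 [244.  315.1]
-0.05 -0.0075 0.145 [247.1 260.9]
-0.05 0.0075 0.075 [267.2 315.1]
-0.05 0.0075 0.145 [264.  260.9]
0.05 -0.0075 0.075 [242.2 161.9]
0.05 -0.0075 0.145 [246.1 147.3]
0.05 0.0075 0.075 [269.2 161.9]
0.05 0.0075 0.145 [265.1 147.3]
```

View pics/wrist13.png

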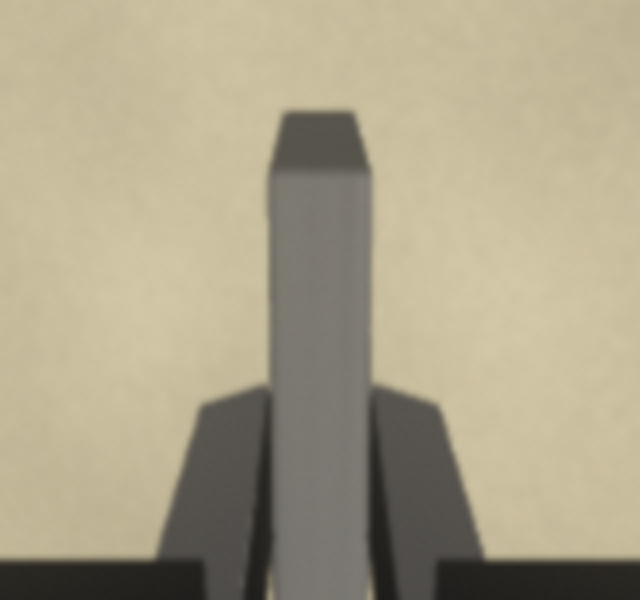

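The drive sits square in the fingers: its end face spans rows 148–162, against a prediction of 147–162. A final trim, settle, and full check come next.

```bash
python3 -m pendant '[{"rx":0,"ry":-0.22,"rz":0.05,"tx":0,"ty":0,"tz":0,"grip":1},{"rx":0,"ry":0,"rz":0,"tx":0,"ty":0,"tz":0,"grip":1},{"rx":0,"ry":0,"rz":0,"tx":0,"ty":0,"tz":0,"grip":1},{"rx":0,"ry":0,"rz":0,"tx":0,"ty":0,"tz":0,"grip":1},{"rx":0,"ry":0,"rz":0,"tx":0,"ty":0,"tz":0,"grip":1},{"rx":0,"ry":0,"rz":0,"tx":0,"ty":0,"tz":0,"grip":1},{"rx":0,"ry":0,"rz":0,"tx":0,"ty":0,"tz":0,"grip":1},{"rx":0,"ry":0,"rz":0,"tx":0,"ty":0,"tz":0,"grip":1}]'
python3 - <<'E'
from h import *
Rt=R.from_matrix(np.array([[0,0,-1],[.339,.941,0],[.941,-.339,0]]).T)
o=ctrl.get_obs();print(o["joint_vel"].round(4),o["qpos"].round(3))
delta(pose()[0],Rt)
e,r=pose();print("centre",e+r.apply([0,0,.11]),r.as_matrix()[:,2].round(3))
b=ctrl.camera("scene")
cv2.imwrite("pics/scene14.png",cv2.resize(b["pixels"][120:280,190:400],None,fx=3.7,fy=3.7,interpolation=cv2.INTER_CUBIC))
E
```

```text
time_s: 14.65
ee_pos: [0.5554, -0.0509, 0.7519]
eef_rot: [-2.897, 1.562, 3.041]
force: [-0.3, 0.3, -2.2]
grip_width: 0.0146
[ 0.0008  0.0048 -0.0036  0.003   0.0007 -0.0028] [-0.074 -0.106  1.338 -0.684  0.438 -0.934]
shift [0. 0. 0.] turn [ 0.01 -0.12  0.03]
centre [ 0.65893784 -0.088181    0.75097109] [ 0.941 -0.338 -0.009]
```

View pics/scene14.png

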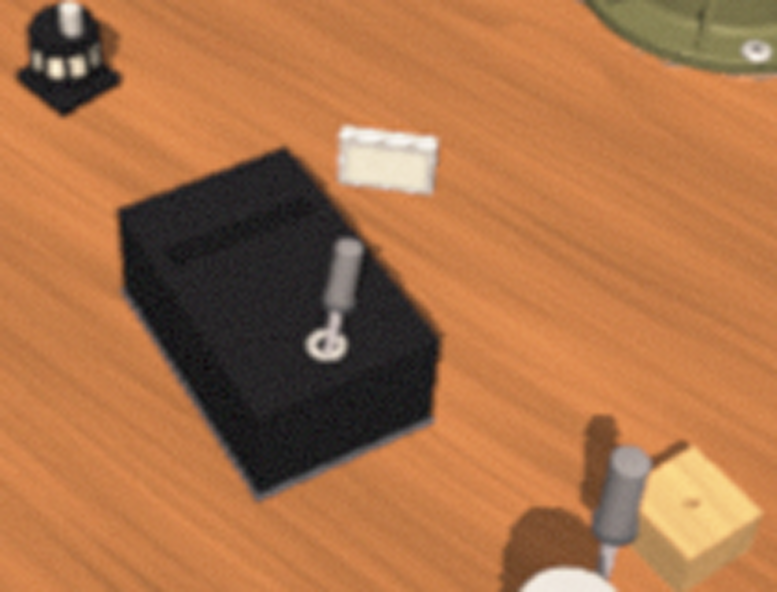

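```bash
python3 -c "
from station import ctrl
print(ctrl.hand_in())"
```

```text
the job is handed in; nothing more can be done
None
```

The job is done and handed in at about 14.7 s of the 61 s allowed. The rod stands in the release hole, and the drive is held in the gripper with its connector edge sideways.

- **Rod and plunger:** I took the smaller rod from the stand and pushed it down until it met the hard stop. The force jumped from 11 N to 52 N with the tip about 35 mm below the dock top. Afterwards the camera showed the drive's top edge about 28 mm above the dock, so the plunger is fully down.
- **Drive:** I gripped it at about 15 mm opening, drew it straight up and tipped it a quarter turn. It is held at 60 N over the desk, with its centre about 0.75 m up. Its tilt from a true quarter turn is about 0.5°.
- **Last checks:** The wrist picture showed that the drive had not shifted in the fingers. The joints were practically still, and the scene picture showed the rod still in the hole.
- **Bystanders:** I did not touch the pump, spray can, screwdriver or the lookalikes. They looked unmoved in the last full pictures; the final close-up covered only the pump and lookalikes.

**Disagreements:** The rod leans by several degrees, more or less what the hole's play allows. While I was aligning it over the hole, the wrist and scene cameras differed by 1–2 mm, which that play took up.

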